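# Fetch the fuse from behind the contactor and the service plug

### The job

The ceramic fuse lies at the back of the parts tray, behind the contactor and the service plug. First stand both of these upright on the rubber mat, leaving the fuse where it is; then fetch the fuse and lay it lengthwise in the middle of the fuse rest, between its two end posts. Only when the fuse is there, put the contactor and the service plug back upright, each exactly where it stood in the tray and turned as it was (half a turn makes no difference).

Things in the scene. Friction and masses are not known exactly. Their poses are not given: they have to be found in the camera images.
- parts_tray: Fixed grey plastic tray, 190 (x) by 220 mm, floor 4 mm thick. Origin: centre of underside; +x to its back wall. From the underside: back wall 44, sides 28, front lip 14 mm high, 4 mm thick. Fuse at about x +40 mm, along the tray's y; in front of it contactor and plug side by side at x -17, y +40 and -40 mm, either at either place, 14 mm apart, 12 to 17 mm from the fuse.
- contactor: Loose black contactor, two copper studs on top, 0.4 kg: box 70 mm (its x) by 60 mm (its y), 50 mm high; studs and a rib, inside the box's outline, reach 63 mm. Origin: centre of underside, z up. In the tray its y runs front to back: grip there across the 60 mm, on the top 14 mm of the box only, so that the rear fingertip stays above the 30 mm high fuse.
- service_plug: Loose brown service plug with loop handle, 0.3 kg. Base 50 mm (its x) by 62 mm (its y), 16 mm high; body 36 x 48 mm up to 38 mm; loop above, its top bar 20 mm wide in x, 56 mm long in y, at heights 64 to 70 mm, open below the bar. Origin: centre of underside, z up. In the tray its x lies along the tray's x. Lift it by the middle of the bar, gripped across the 20 mm.
- fuse_link: Loose ceramic fuse, 0.09 kg, lying on two small feet: cylinder with brass caps, 30 mm in diameter, a flat blade at each end, 110 mm long in all along its y. Origin: lowest point at mid-length, 15 mm under its axis; z up. Grip it across the 30 mm (its x) at mid-length; in the tray about 30 mm are free between it and the back wall.
- side_mat: Fixed black rubber mat, 260 mm (its x) by 130 mm (its y), 3 mm thick; the side area for the contactor and the plug. Origin: centre of its underside. It lies left or right of the tray.
- fuse_rest: Fixed fuse rest: off-white plate 180 mm (its x) by 70 mm (its y), 8 mm thick, with a black end post (12 x 50 mm, top 30 mm above the underside) at x = +82 and -82 mm. The fuse goes on the plate's top centred between the posts, its length along the rest's x. Origin: centre of its underside. It lies on the other side of the tray from the mat.
There are look-alikes about, which are no part of the job. Leave any green look-alike of the contactor alone. Leave any purple look-alike of the service_plug alone.

How it is judged (in metres and radians):
On the way, in this order (a step that is already met when the one before it is completed fails the run):
1. contactor and service plug both stand upright on the mat, let go, the fuse still in the tray where it lay (within 40 mm) (x of contactor in the frame of side_mat between -0.13 and 0.13 m and y of contactor in the frame of side_mat between -0.065 and 0.065 m and z of each of contactor, service_plug in the frame of side_mat below 0.008 m and angle between each of contactor, service_plug's own z axis and vertical below 0.15 rad and contact force between the fingers and contactor below 0.05 N and linear speed of each of contactor, service_plug below 0.02 m/s and x of service_plug in the frame of side_mat between -0.13 and 0.13 m and y of service_plug in the frame of side_mat between -0.065 and 0.065 m and contact force between the fingers and service_plug below 0.05 N and distance of fuse_link from where it was at the start of the episode below 0.04 m), for 0.2 s.
2. the fuse lies in the middle of the fuse rest, let go, while both others still stand on the mat (x of fuse_link in the frame of fuse_rest between -0.012 and 0.012 m and y of fuse_link in the frame of fuse_rest between -0.012 and 0.012 m and z of fuse_link in the frame of fuse_rest between 0.004 and 0.013 m and angle between the y axis of fuse_link and the x axis of fuse_rest, either way round below 0.2 rad and angle between fuse_link's own z axis and vertical below 0.2 rad and contact force between the fingers and fuse_link below 0.05 N and linear speed of each of fuse_link, contactor, service_plug below 0.02 m/s and x of contactor in the frame of side_mat between -0.13 and 0.13 m and y of contactor in the frame of side_mat between -0.065 and 0.065 m and z of each of contactor, service_plug in the frame of side_mat below 0.008 m and angle between each of contactor, service_plug's own z axis and vertical below 0.15 rad and contact force between the fingers and contactor below 0.05 N and x of service_plug in the frame of side_mat between -0.13 and 0.13 m and y of service_plug in the frame of side_mat between -0.065 and 0.065 m and contact force between the fingers and service_plug below 0.05 N), for 0.2 s.
At the end, for the whole second after the job is handed in: Fuse within 12 mm of the rest's centre both ways and 0.2 rad of its length; contactor and plug upright (0.1 rad), each within 15 mm of where it stood at the start and square to the tray within 0.2 rad (half a turn allowed); all released and at rest (x of fuse_link in the frame of fuse_rest between -0.012 and 0.012 m and y of fuse_link in the frame of fuse_rest between -0.012 and 0.012 m and z of fuse_link in the frame of fuse_rest between 0.004 and 0.013 m and angle between the y axis of fuse_link and the x axis of fuse_rest, either way round below 0.2 rad and angle between fuse_link's own z axis and vertical below 0.2 rad and contact force between the fingers and fuse_link below 0.05 N and linear speed of each of fuse_link, contactor, service_plug below 0.02 m/s and distance of each of contactor, service_plug from where it was at the start of the episode below 0.015 m and angle between each of contactor, service_plug's own z axis and vertical below 0.1 rad and contact force between the fingers and contactor below 0.05 N and contact force between the fingers and service_plug below 0.05 N and angle between the y axis of contactor and the x axis of parts_tray, either way round below 0.2 rad and angle between the x axis of service_plug and the x axis of parts_tray, either way round below 0.2 rad); the robot touches nothing.
It also fails if it takes over 120 s, if anything falls off the work surface, if the arm or the gripper's body presses on something with over 40 N, if the wrist force passes 120 N, or if a joint passes its speed limit or range.

### The arm

A 7-joint arm with a two-finger parallel gripper is mounted at the origin on the work surface; the furniture and walls round the work are solid. World frame = base frame: x ahead of the robot, y to its left, z up, the work surface at z = 0. Lengths are in mm, angles in rad, forces in N, time in s.
With the tool pointing down it reaches from about 400 to 875 mm from the base axis. Payload 4.4 kg.
Tool frame: the origin (TCP) lies midway between the tips of the shut fingers; the grasp point (between the pads) lies 19 mm behind it; z points along the fingers, y is the line along which they close (so a half turn about z gives the same grasp; the last joint's range is limited). The gripper opens to 85 mm and grips with 20 to 120 N. Pads are 22 mm wide; open, the fingers measure 114 mm over their backs; the gripper's body (76 mm by 85 mm) begins 54 mm behind the grasp point. The pads swing forward as they close: fully open they stand 13 mm farther back than shut.
Start: joints at [1.077, 0.628, 0.038, 1.517, -0.027, 0.996, -0.02], TCP at [269.694, -591.425, 231.313] pointing down, gripper open.
Joint ranges: [-3.06, 3.06], [-0.37, 2.12], [-1.25, 1.32], [0.18, 2.47], [-1.1, 4.24], [0.23, 1.98], [-2.94, 2.94]. Speed limits (rad/s): [2.57, 2.57, 3.14, 3.14, 3.14, 3.14, 3.14].

### API

Orientations are given as [roll, pitch, yaw] about the fixed x, y, z axes, in that order (R = Rz(yaw) Ry(pitch) Rx(roll)).
In Python, from cell import readout, optics, order gives the robot as it stands.
- The arm moves only by the shell command python3 -m jog 'ROWS'. ROWS is a JSON object of lists of equal length, an entry for each row: "claw": the opening, from 0 (shut) to 1 (fully open); "xyz": the shift along the tool's x, y, z each as a share of 0.1 m, from -1 to 1, a list of three; "twist": the turn, a rotation vector about the tool's x, y, z each as a share of 180 degrees, from -1 to 1, a list of three. A call has 1 to 12 rows; each row shifts and turns the commanded pose from where the row before left it, along the tool's axes as they then stand; what a row does not reach is not made up. A row lasts 1/8 s, in which the tool goes at most 62.5 mm and 10.7 degrees, less where a joint would pass 70% of its speed; a pose out of reach is approached as far as the arm can. A call with a number of a shift or a turn outside -1 to 1 is refused whole. A call with a gripper value outside its range is refused whole. The fingers move at their own pace and stop on an object; the grip force is fixed at half the most. Time passes only in rows, so rows that do not move let the fingers close. It gives the time, the measured TCP pose, the force, the opening and the grip force at its end, in the units of the state.
- readout.read_state(): the state, without advancing time (a new reading comes with each control period).
- optics.get_image(name): name is "scene" or "top" or "wrist"; returns a dict with "color" (420x560x3 uint8, red, green, blue), "fovy" (degrees; the focal length in pixels is half the picture's height over the tangent of half this angle, whatever the lens; pixels are square), "cx", "cy" (the principal point, pixels), "view" (4x4, takes a point from world to camera coordinates). Camera axes: x right, y up, looking along -z (the intrinsics and any distortion apply to the point x, -y, -z); pixel columns grow to the right and rows downward; lengths in mm; the calibration is good to about 2 mm. A picture is of the moment at which its call begins. There is no depth.
- order.finish_job(): hands the job in; it is judged then, once.
Trained networks look in the newest picture that a camera, given by its name, has taken for a name from the list of things; names that differ only in an ending like _2 or _b are one class to them, and where a whole thing is asked for, a point or a joint stands for the part that bears it (a point fixed in the world has none). Each returns a list of dicts, best first, with "score" (0 to 1); they miss things now and then, are a little off and sometimes report something else, mostly with a low value. They report only what shows in the picture. A call takes as long as a camera call. They do not tell look-alikes from the thing itself.
- optics.boxes_of(camera, label): "rect" ([left, top, width, height] in pixels, round what is visible of it).
The state is a dict: "clock": time; "qpos": joint angles; "qd": joint speeds; "tau": joint torques, N m; "eef_pos": TCP position; "tool_rot": TCP orientation; "force": force on the tool from outside, world axes, zero at the start; "torque": the same for the moment, N m; "width": finger opening in mm; "gripper_force": force on a finger pad.
Only numpy, scipy, OpenCV 4.12 (cv2) and the standard library are available. Lean on these libraries where they do the work, as an engineer would, in place of code of your own. Each camera call takes 0.05 s, during which the arm holds its last target. There are 200 camera calls.

## Working session

There is one attempt and no reset: what is moved stays moved. The work goes in short steps, Python scripts to look and compute and a shell command to move; the robot and the scene stay as the last step left them, time stands still between calls to the robot, and variables do not carry over. Pictures are saved under pics/ and viewed, at most 14 in all, crops included, and the job is handed in when it is done.

```bash
ls; mkdir -p pics
python3 - <<'E'
from cell import readout, optics
import cv2, numpy as np
s=readout.read_state(); print({k:np.round(v,3).tolist() for k,v in s.items()})
for c in ['scene','top','wrist']:
    im=optics.get_image(c); cv2.imwrite(f'pics/{c}0.png',im['color'][:,:,::-1])
    print(c,im['fovy'],im['cx'],im['cy'],np.round(im['view'],3).tolist(),[k for k in im])
    if c=='wrist': continue
    for l in ['parts_tray','contactor','service_plug','fuse_link','side_mat','fuse_rest']:
        print(l,[(np.round(b['rect']).tolist(),round(b['score'],2)) for b in optics.boxes_of(c,l)])
E
```

```text
pics
{'clock': 0.0, 'qpos': [1.077, 0.629, 0.038, 1.518, -0.027, 0.996, -0.02], 'qd': [0.001, -0.001, 0.001, 0.0, 0.002, -0.001, -0.002], 'tau': [0.0, -56.34, 1.226, -19.344, 0.011, 0.011, 0.0], 'eef_pos': [269.413, -590.833, 230.401], 'tool_rot': [-3.14, 0.0, 0.428], 'force': [0.59, 0.021, 0.513], 'torque': [-0.009, 0.083, 0.027], 'gripper_force': 0.0, 'width': 85.217}
scene 54.8102211136351 279.66432327236697 207.5280048542845 [[-0.63, -0.777, -0.02, 375.212], [0.447, -0.383, 0.809, -296.116], [-0.636, 0.5, 0.588, -521.819], [0.0, 0.0, 0.0, 1.0]] ['color', 'fovy', 'cx', 'cy', 'view']
parts_tray [([227.0, 171.0, 131.0, 96.0], 0.67)]
contactor [([292.0, 189.0, 37.0, 38.0], 0.65), ([255.0, 154.0, 29.0, 30.0], 0.61)]
service_plug [([203.0, 229.0, 32.0, 48.0], 0.8), ([265.0, 200.0, 34.0, 43.0], 0.63)]
fuse_link [([260.0, 198.0, 31.0, 23.0], 0.78)]
side_mat [([338.0, 164.0, 121.0, 62.0], 0.7), ([292.0, 190.0, 42.0, 39.0], 0.26)]
fuse_rest [([128.0, 275.0, 96.0, 92.0], 0.62)]
top 45.20053728564582 275.14966094368697 213.33516324519204 [[0.004, -1.0, -0.006, -2.982], [0.999, 0.004, 0.044, -624.901], [-0.044, -0.006, 0.999, -1203.849], [0.0, 0.0, 0.0, 1.0]] ['color', 'fovy', 'cx', 'cy', 'view']
parts_tray [([237.0, 189.0, 97.0, 83.0], 0.67)]
contactor [([298.0, 143.0, 35.0, 33.0], 0.98), ([285.0, 227.0, 33.0, 28.0], 0.87)]
service_plug [([187.0, 224.0, 31.0, 30.0], 0.91), ([255.0, 230.0, 25.0, 20.0], 0.78)]
fuse_link [([258.0, 206.0, 48.0, 18.0], 0.74)]
side_mat [([367.0, 208.0, 65.0, 112.0], 0.92), ([285.0, 228.0, 32.0, 28.0], 0.44)]
fuse_rest [([131.0, 226.0, 38.0, 76.0], 0.7)]
wrist 66.16757994940411 277.8555455939127 212.10079307338702 [[0.414, -0.91, -0.002, -649.303], [0.868, 0.396, -0.3, 38.6], [0.273, 0.123, 0.954, -380.595], [0.0, 0.0, 0.0, 1.0]] ['color', 'fovy', 'cx', 'cy', 'view']
```

View pics/top0.png

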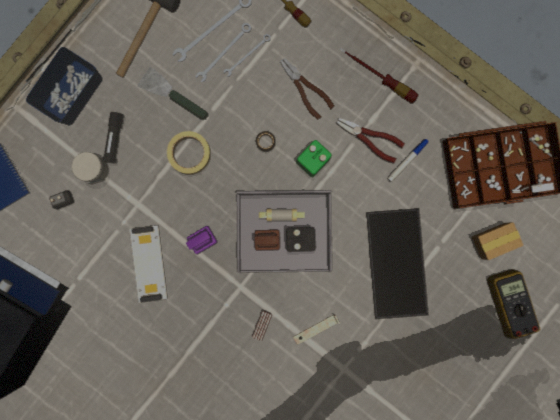

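View pics/scene0.png

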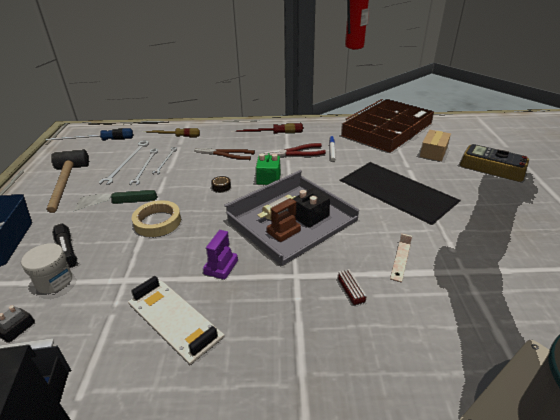

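The top view shows the tray at about (284,231). In it are the brown plug at (266,240), the black contactor at (300,238) and the fuse at (282,215). The mat is on the right at (397,263), which is -y, and the rest on the left at (148,263). The green look-alike is at (314,158) and the purple one at (201,240).

```bash
cat > h.py <<'E'
from cell import readout, optics
import cv2, numpy as np
from scipy.spatial.transform import Rotation as R
def shot(c,name=None):
    im=optics.get_image(c)
    if name: cv2.imwrite(f'pics/{name}.png',im['color'][:,:,::-1])
    return im
def ray(im,uv,z):
    "pixel(s) -> world point on plane z"
    uv=np.atleast_2d(np.array(uv,float)); h=im['color'].shape[0]
    f=h/2/np.tan(np.radians(im['fovy'])/2); V=np.array(im['view'])
    d=np.c_[(uv[:,0]-im['cx'])/f,-(uv[:,1]-im['cy'])/f,-np.ones(len(uv))]@V[:3,:3]
    o=-V[:3,:3].T@V[:3,3]
    return o+d*((z-o[2])/d[:,2])[:,None]
def proj(im,P):
    P=np.atleast_2d(np.array(P,float)); V=np.array(im['view']); h=im['color'].shape[0]
    f=h/2/np.tan(np.radians(im['fovy'])/2)
    c=P@V[:3,:3].T+V[:3,3]
    return np.c_[im['cx']+f*c[:,0]/-c[:,2], im['cy']-f*c[:,1]/-c[:,2]]
def blob(im,rect,lo,hi,z):
    "HSV blob in rect -> min-area rect on plane z: centre, size, angle deg"
    x,y,w,h=rect; hsv=cv2.cvtColor(im['color'],cv2.COLOR_RGB2HSV)[y:y+h,x:x+w]
    m=cv2.inRange(hsv,np.array(lo),np.array(hi))
    cs,_=cv2.findContours(m,cv2.RETR_EXTERNAL,cv2.CHAIN_APPROX_NONE)
    c=max(cs,key=cv2.contourArea)[:,0]+[x,y]
    p=ray(im,c,z)[:,:2].astype(np.float32)
    return cv2.minAreaRect(p),c
E
python3 - <<'E'
from h import *
im=shot('top')
big=cv2.resize(im['color'][175:285,225:345],None,fx=5,fy=5,interpolation=cv2.INTER_CUBIC)
cv2.imwrite('pics/tray_top.png',big[:,:,::-1])
for n,r,lo,hi,z in [('mat',(355,200,85,130),(0,0,0),(180,255,55),3),('rest',(120,215,60,95),(0,0,150),(180,60,255),8),
  ('contactor',(280,222,42,36),(0,0,0),(180,255,50),50),('plug',(250,225,34,30),(0,80,30),(15,255,255),16)]:
    b,c=blob(im,r,lo,hi,z); print(n,np.round(b[0],1),np.round(b[1],1),round(b[2],1),len(c))
E
```

```text
mat [ 506.8 -294. ] [257.3 127.3] 4.5 320
rest [503.5 307.9] [173.1  65.4] 8.0 233
contactor [564.7 -57.7] [53.7 63.1] 0.2 172
plug [561.8  19. ] [45.6 57.7] 0.3 80
```

View pics/tray_top.png

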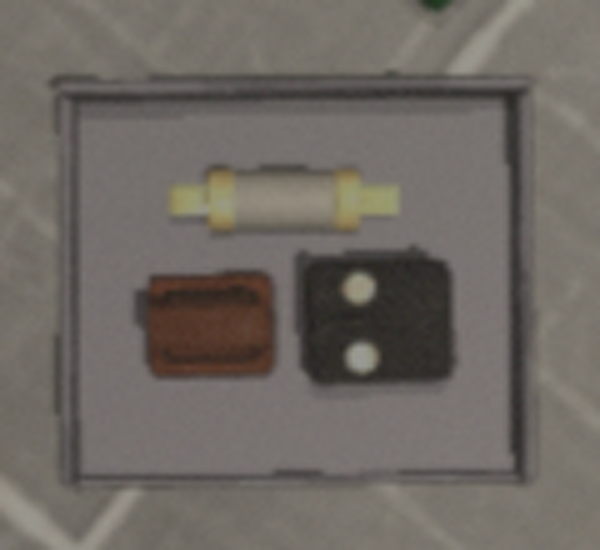

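Everything in the tray gets gripped along world x, so I'll use tool yaw of 90°. That makes tool x = +Y, tool y = +X and tool z down. First I turn the tool, then move above the tray for a closer look.

```bash
python3 -m jog '{"claw":[1,1,1,1,1,1,1],"xyz":[[0,0,0],[0,0,0],[0,0,0],[0,0,0],[0,0,0],[0,0,0],[0,0,0]],"twist":[[0,0,-0.052],[0,0,-0.052],[0,0,-0.052],[0,0,-0.052],[0,0,-0.052],[0,0,-0.052],[0,0,-0.052]]}'; python3 -m jog '{"claw":[1,1,1,1,1,1,1,1,1,1,1,1],"xyz":[[0.476,0.238,-0.06],[0.476,0.238,-0.06],[0.476,0.238,-0.06],[0.476,0.238,-0.06],[0.476,0.238,-0.06],[0.476,0.238,-0.06],[0.476,0.238,-0.06],[0.476,0.238,-0.06],[0.476,0.238,-0.06],[0.476,0.238,-0.06],[0.476,0.238,-0.06],[0,0,0]],"twist":[[0,0,0],[0,0,0],[0,0,0],[0,0,0],[0,0,0],[0,0,0],[0,0,0],[0,0,0],[0,0,0],[0,0,0],[0,0,0],[0,0,0]]}'
```

```text
clock: 1.68
eef_pos: [269.6, -591.5, 231.3]
tool_rot: [-3.142, 0.0, 1.576]
force: [0.3, -0.4, 0.4]
width: 85.4
gripper_force: 0.0
clock: 3.18
eef_pos: [533.2, -62.2, 298.2]
tool_rot: [3.139, -0.003, 1.58]
force: [-0.1, 0.2, -0.0]
width: 85.4
gripper_force: 0.0
```

```bash
python3 -m jog '{"claw":[1,1],"xyz":[[0.3,0.2,0],[0,0,0]],"twist":[[0,0,0.003],[0,0,0]]}'
python3 - <<'E'
from h import *
im=shot('wrist','wr1'); print(np.round(readout.read_state()['eef_pos'],1))
np.save('wr1.npy',im,allow_pickle=True)
for l in ['parts_tray','contactor','service_plug','fuse_link']:
    print(l,[(np.round(b['rect']).tolist(),round(b['score'],2)) for b in optics.boxes_of('wrist',l)])
E
```

```text
clock: 3.42
eef_pos: [552.0, -35.7, 297.3]
tool_rot: [3.141, -0.001, 1.565]
force: [-0.5, -1.1, 0.3]
width: 85.7
gripper_force: 0.0
[551.1 -37.6 297.2]
parts_tray [([218.0, 63.0, 169.0, 181.0], 0.93)]
contactor [([392.0, 178.0, 78.0, 73.0], 0.85), ([259.0, 162.0, 52.0, 62.0], 0.84), ([219.0, 65.0, 169.0, 179.0], 0.29)]
service_plug [([264.0, 100.0, 40.0, 56.0], 0.91), ([263.0, 0.0, 50.0, 28.0], 0.71)]
fuse_link [([316.0, 112.0, 29.0, 87.0], 0.72)]
```

View pics/wr1.png

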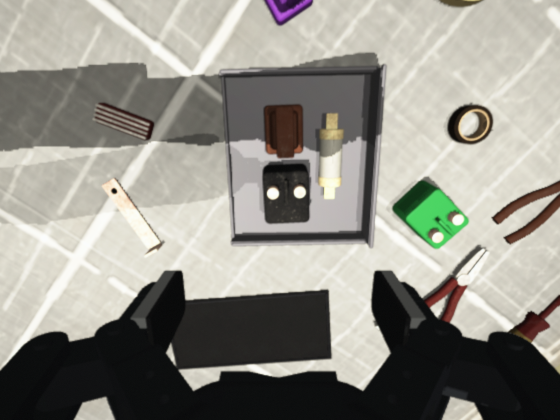

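The wrist view shows the tray at x 220–385, y 65–245. The plug is at (284,128), the contactor at (286,193), the fuse at (331,156) and the mat at (250,330).

Run:
```python
from h import *
im=np.load('wr1.npy',allow_pickle=True).item()
V=im['view'];print('cam',np.round(-V[:3,:3].T@V[:3,3],1), 'tcp px',proj(im,[551,-37,297]))
for n,r,lo,hi,z in [('mat',(165,280,170,95),(0,0,0),(180,255,40),3),('contactor',(255,160,60,70),(0,0,0),(180,255,50),54),
  ('plugbase',(255,98,60,60),(0,90,20),(15,255,255),20),('fuse',(312,108,36,95),(15,45,90),(40,255,255),19),('fuse_all',(312,108,36,95),(0,15,140),(40,255,255),19)]:
    try:
        b,c=blob(im,r,lo,hi,z); print(n,np.round(b[0],1),np.round(b[1],1),round(b[2],1),cv2.boundingRect(c.astype(np.int32)))
    except Exception as e: print(n,e)
for n,p,z in [('back+y',(384,66),44),('back-y',(374,246),44),('front+y',(223,73),14),('front-y',(232,244),14)]: print(n,ray(im,p,z)[0].round(1))
t=cv2.resize(im['color'][55:255,210:400],None,fx=3,fy=3,interpolation=cv2.INTER_CUBIC)
# overlay of a model guess
def dr(P,col):
    q=(proj(im,P)-[210,55])*3; cv2.polylines(t,[q.round().astype(np.int32)],True,col,1)
def box(cx,cy,hx,hy,z,col): dr([[cx-hx,cy-hy,z],[cx+hx,cy-hy,z],[cx+hx,cy+hy,z],[cx-hx,cy+hy,z]],col)
cx,cy=581,-20
box(cx,cy,95,110,0,(255,0,0)); box(cx-17,cy-40,30,35,54,(0,255,0)); box(cx-17,cy+40,25,31,4,(0,255,255)); box(cx-17,cy+40,10,28,74,(255,255,0)); box(cx+40,cy,15,55,19,(255,0,255)); box(507,-294,130,65,3,(255,0,0))
cv2.imwrite('pics/ov1.png',t[:,:,::-1])
```

```text
cam [552.2  41.  439.7] tcp px [[276.16544843 276.79982056]]
mat [ 497.8 -291.4] [177.2 274.1] 89.6 (165, 280, 165, 95)
contactor [561.7 -54.4] [54.7 72. ] 1.2 (263, 164, 46, 57)
plugbase [559.5  16.9] [46.9 63.8] 0.9 (265, 105, 38, 53)
fuse [620.7  23.1] [31.7 29.8] 89.6 (320, 113, 24, 27)
fuse_all [619.3 -16.6] [ 32.  111.3] 1.3 (317, 113, 26, 87)
back+y [672.5  89.4  44. ]
back-y [ 679.3 -130.4   44. ]
front+y [486.   86.4  14. ]
front-y [ 486.  -138.9   14. ]
```

View pics/ov1.png

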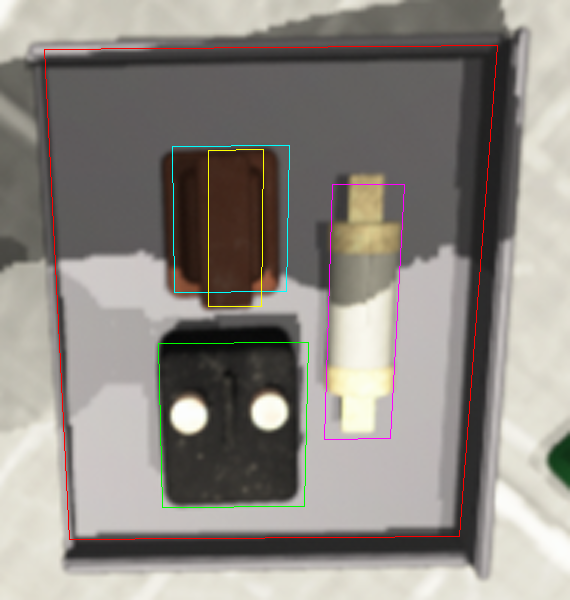

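Measured positions: tray centre about (580,-20) with yaw about +1.2°, contactor about (563,-58), plug about (561,18), fuse about (619.5,-16.6). Next I move over the contactor.

```bash
python3 -m jog '{"claw":[1,1,1,1,1,1],"xyz":[[-0.1,0.06,0.44],[-0.11,0.06,0.44],[0,0,0.44],[0,0,0.44],[0,0,0],[0,0,0]],"twist":[[0,0,-0.008],[0,0,0],[0,0,0],[0,0,0],[0,0,0],[0,0,0]]}'
```

```text
clock: 4.42
eef_pos: [564.3, -59.0, 122.8]
tool_rot: [3.139, 0.0, 1.586]
force: [-0.1, 0.7, 0.8]
width: 85.3
gripper_force: 0.0
```

```bash
python3 -m jog '{"claw":[1,1,1,1,1],"xyz":[[0,-0.01,0.3],[0,0,0.3],[0,0,0.15],[0,0,0.12],[0,0,0]],"twist":[[0,0,0],[0,0,0],[0,0,0],[0,0,0],[0,0,0]]}'
python3 - <<'E'
from h import *
shot('scene'); im=shot('wrist','wr2')
print(np.round(readout.read_state()['eef_pos'],1), np.round(readout.read_state()['force'],1))
E
```

```text
clock: 5.05
eef_pos: [562.5, -58.6, 34.5]
tool_rot: [3.141, 0.0, 1.587]
force: [-0.0, -0.2, 1.1]
width: 84.9
gripper_force: 0.0
[563.  -58.6  35.1] [0.6 0.3 0.5]
```

View pics/wr2.png

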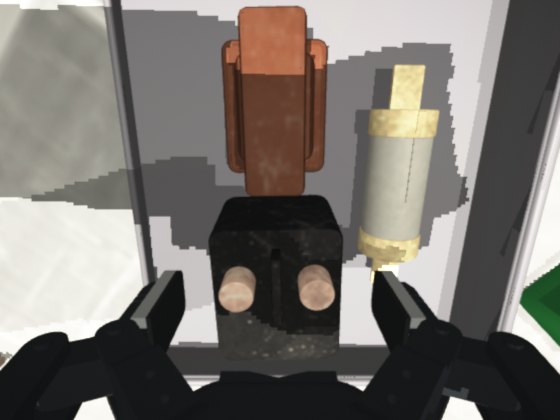

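The contactor sits centred between the fingers (studs at (237,290) and (316,288)), and the rear finger is above the fuse. I'll close and lift.

```bash
python3 -m jog '{"claw":[0,0,0,0,0,0],"xyz":[[0,0,0],[0,0,0],[0,0,0],[0,0,0],[0,0,0],[0,0,0]],"twist":[[0,0,0],[0,0,0],[0,0,0],[0,0,0],[0,0,0],[0,0,0]]}';  python3 -m jog '{"claw":[0,0,0,0,0,0],"xyz":[[0,0,-0.1],[0,0,-0.2],[0,0,-0.3],[0,0,-0.2],[0,0,0],[0,0,0]],"twist":[[0,0,0],[0,0,0],[0,0,0],[0,0,0],[0,0,0],[0,0,0]]}'
```

```text
clock: 5.9
eef_pos: [562.6, -58.7, 35.5]
tool_rot: [3.141, 0.0, 1.587]
force: [-1.2, -0.8, 8.0]
width: 55.3
gripper_force: 63.2
clock: 6.65
eef_pos: [561.5, -58.8, 113.6]
tool_rot: [-3.14, 0.0, 1.587]
force: [0.8, 0.7, -4.1]
width: 54.9
gripper_force: 64.9
```

```bash
python3 -m jog '{"claw":[0,0,0,0,0,0,0,0],"xyz":[[-0.25,0,0],[-0.45,0,0],[-0.45,0,0],[-0.45,0,0],[-0.45,0,0],[-0.25,0.01,0],[0,0,0],[0,0,0]],"twist":[[0,0,0],[0,0,0],[0,0,0],[0,0,0],[0,0,0],[0,0,0],[0,0,0],[0,0,0]]}'
python3 - <<'E'
from h import *
im=shot('wrist','wr3'); im=shot('scene','sc3')
print(np.round(readout.read_state()['eef_pos'],1))
big=cv2.resize(im['color'][100:280,200:480],None,fx=2.5,fy=2.5)
cv2.imwrite('pics/sc3b.png',big[:,:,::-1])
E
```

```text
clock: 7.65
eef_pos: [566.4, -287.0, 113.1]
tool_rot: [-3.14, -0.002, 1.588]
force: [0.4, 0.8, -3.2]
width: 55.0
gripper_force: 64.8
[ 567.  -286.5  113.8]
```

View pics/sc3b.png

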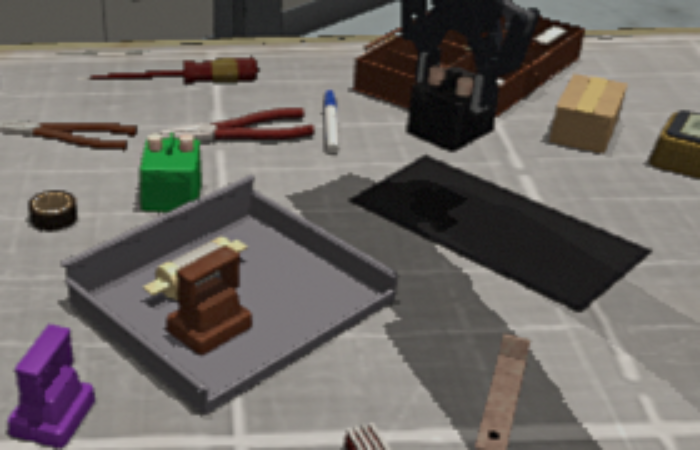

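The contactor hangs level above the mat and the fuse is undisturbed. I'll lower it and let go.

```bash
python3 -m jog '{"claw":[0,0,0,0,0,0,1,1,1,1],"xyz":[[0,0,0.2],[0,0,0.3],[0,0,0.18],[0,0,0.07],[0,0,0.035],[0,0,0],[0,0,0],[0,0,0],[0,0,0],[0,0,0]],"twist":[[0,0,0],[0,0,0],[0,0,0],[0,0,0],[0,0,0],[0,0,0],[0,0,0],[0,0,0],[0,0,0],[0,0,0]]}'
```

```text
clock: 9.0
eef_pos: [567.2, -288.7, 36.1]
tool_rot: [3.141, 0.0, 1.587]
force: [0.0, 0.8, -0.2]
width: 85.4
gripper_force: 0.0
```

```bash
python3 -m jog '{"claw":[1,1,1,0.6,0.6,0.6,0.6,0.6,0.6,0.6,0.6,0.6],"xyz":[[0,0,-0.3],[0,0,-0.5],[0,0,-0.2],[0.3,0,0],[0.45,0,0],[0.5,0,0],[0.5,0,0],[0.5,0,0],[0.45,0,0],[0.36,0,0],[0,0,0],[0,0,0]],"twist":[[0,0,0],[0,0,0],[0,0,0],[0,0,0],[0,0,0],[0,0,0],[0,0,0],[0,0,0],[0,0,0],[0,0,0],[0,0,0],[0,0,0]]}'
python3 - <<'E'
from h import *
im=shot('wrist','wr4'); print(np.round(readout.read_state()['eef_pos'],1))
def q(cx,cy,hx,hy,z,col):
    a=1.2*np.pi/180;P=[[cx+sx*hx*np.cos(a)-sy*hy*np.sin(a),cy+sx*hx*np.sin(a)+sy*hy*np.cos(a),z] for sx,sy in((-1,-1),(1,-1),(1,1),(-1,1))]
    cv2.polylines(im['color'],[proj(im,P).round().astype(np.int32)],True,col,1)
q(561,18,10,28,74,(255,255,0));q(561,18,25,31,20,(0,255,255));q(619.5,-16.6,15,55,19,(255,0,255))
cv2.imwrite('pics/wr4o.png',im['color'][:,:,::-1])
E
```

```text
clock: 10.5
eef_pos: [562.1, 16.6, 135.8]
tool_rot: [-3.142, 0.001, 1.587]
force: [-0.2, -0.1, -0.4]
width: 51.2
gripper_force: 0.0
[562.1  15.9 135.8]
```

View pics/wr4o.png

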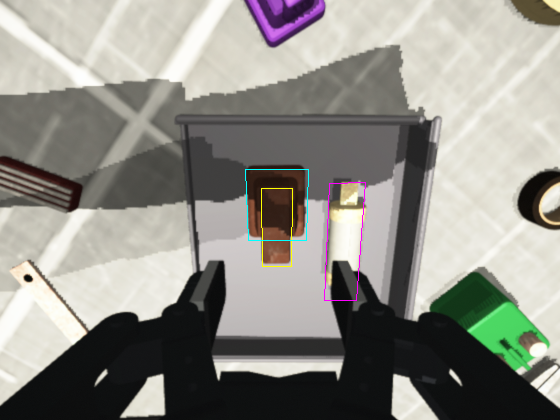

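The model overlay fits the plug bar at (277,228) and the fuse. Next I descend to the bar and grip.

```bash
python3 -m jog '{"claw":[0.6,0.6,0.6,0.6,0.6,0,0,0,0,0,0],"xyz":[[0.02,0,0.3],[0,0,0.3],[0,0,0.17],[0,0,0.07],[0,0,0],[0,0,0],[0,0,0],[0,0,0],[0,0,0],[0,0,0],[0,0,0]],"twist":[[0,0,0],[0,0,0],[0,0,0],[0,0,0],[0,0,0],[0,0,0],[0,0,0],[0,0,0],[0,0,0],[0,0,0],[0,0,0]]}'; python3 -m jog '{"claw":[0,0,0,0,0,0],"xyz":[[0,0,-0.1],[0,0,-0.2],[0,0,-0.3],[0,0,-0.2],[0,0,0],[0,0,0]],"twist":[[0,0,0],[0,0,0],[0,0,0],[0,0,0],[0,0,0],[0,0,0]]}'
python3 - <<'E'
from h import *
im=shot('scene'); im2=shot('wrist')
print(np.round(readout.read_state()['eef_pos'],1))
b=np.hstack([cv2.resize(im['color'][100:280,200:480],(400,257)),cv2.resize(im2['color'],(400,300))[:257]])
cv2.imwrite('pics/p5.png',b[:,:,::-1])
E
```

```text
clock: 11.92
eef_pos: [562.2, 19.4, 52.7]
tool_rot: [3.141, 0.0, 1.587]
force: [-2.1, -0.4, 5.9]
width: 18.7
gripper_force: 58.6
clock: 12.68
eef_pos: [561.4, 19.1, 131.2]
tool_rot: [-3.14, 0.0, 1.587]
force: [-1.1, 0.2, -2.9]
width: 18.7
gripper_force: 58.8
[561.2  19.2 130.7]
```

View pics/p5.png

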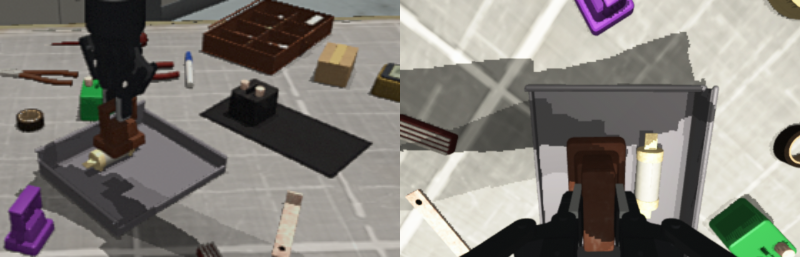

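```bash
python3 -m jog '{"claw":[0,0,0,0,0,0,0,0,0,0],"xyz":[[-0.23,-0.09,0],[-0.45,-0.17,0],[-0.45,-0.17,0],[-0.45,-0.17,0],[-0.45,-0.17,0],[-0.45,-0.17,0],[-0.45,-0.17,0],[-0.23,-0.08,0],[0,0,0],[0,0,0]],"twist":[[0,0,0],[0,0,0],[0,0,0],[0,0,0],[0,0,0],[0,0,0],[0,0,0],[0,0,0],[0,0,0],[0,0,0]]}'
```

```text
clock: 14.02
eef_pos: [448.4, -297.2, 131.3]
tool_rot: [-3.141, -0.002, 1.588]
force: [-0.1, -0.3, -2.9]
width: 18.2
gripper_force: 58.8
```

```bash
python3 -m jog '{"claw":[0,0,0,0,0,0,0.6,0.6,0.6,0.6],"xyz":[[0,0,0.2],[0,0,0.3],[0,0,0.18],[0,0,0.07],[0,0,0.038],[0,0,0],[0,0,0],[0,0,0],[0,0,0],[0,0,0]],"twist":[[0,0,0],[0,0,0],[0,0,0],[0,0,0],[0,0,0],[0,0,0],[0,0,0],[0,0,0],[0,0,0],[0,0,0]]}';python3 -m jog '{"claw":[0.6,0.6,0.6,0.6,0.6],"xyz":[[0,0,-0.2],[0,0,-0.4],[0,0,-0.3],[0,0,0],[0,0,0]],"twist":[[0,0,0],[0,0,0],[0,0,0],[0,0,0],[0,0,0]]}'
```

```text
clock: 15.28
eef_pos: [448.3, -298.7, 53.2]
tool_rot: [3.141, 0.0, 1.587]
force: [-0.8, -0.1, -0.6]
width: 50.8
gripper_force: 0.0
clock: 15.9
eef_pos: [447.6, -298.4, 142.5]
tool_rot: [-3.141, -0.0, 1.587]
force: [0.1, 0.0, -1.0]
width: 51.2
gripper_force: 0.0
```

```bash
python3 -m jog '{"claw":[0.6,0.6,0.6,0.6,0.6,0.6,0.6,0.6,0.6],"xyz":[[0.39,0.245,0],[0.4,0.252,0],[0.4,0.252,0],[0.4,0.252,0],[0.4,0.252,0],[0.4,0.252,0],[0.4,0.252,0],[0,0,0],[0,0,0]],"twist":[[0,0,0],[0,0,0],[0,0,0],[0,0,0],[0,0,0],[0,0,0],[0,0,0],[0,0,0],[0,0,0]]}'
python3 - <<'E'
from h import *
im=shot('wrist','wr6'); print(np.round(readout.read_state()['eef_pos'],1))
b,c=blob(im,(240,130,120,200),(15,60,90),(40,255,255),19); print(b)
def q(cx,cy,hx,hy,z,col):
    a=1.2*np.pi/180;P=[[cx+sx*hx*np.cos(a)-sy*hy*np.sin(a),cy+sx*hx*np.sin(a)+sy*hy*np.cos(a),z] for sx,sy in((-1,-1),(1,-1),(1,1),(-1,1))]
    cv2.polylines(im['color'],[proj(im,P).round().astype(np.int32)],True,col,1)
q(619.5,-16.6,15,55,19,(255,0,255))
t=shot('top'); 
o=np.hstack([cv2.resize(im['color'],(420,315)),cv2.resize(t['color'][180:330,100:440],(380,168))[:,:] if 0 else np.pad(cv2.resize(t['color'][180:330,100:440],(380,168)),((0,147),(0,0),(0,0)))])
cv2.imwrite('pics/p6.png',o[:,:,::-1])
E
```

```text
clock: 17.02
eef_pos: [618.1, -17.2, 141.4]
tool_rot: [-3.138, 0.001, 1.587]
force: [-0.1, -1.1, -0.5]
width: 51.6
gripper_force: 0.0
[618.1 -18.1 141.7]
((620.007568359375, 22.346261978149414), (30.507444381713867, 33.42041778564453), 0.9501287937164307)
```

View pics/p6.png

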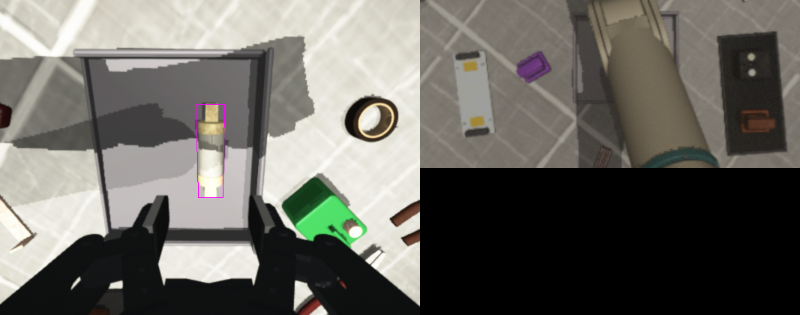

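The fuse overlay fits, and both parts stand on the mat. I'll descend to the fuse with the opening cut to about 45 mm.

```bash
python3 -m jog '{"claw":[0.53,0.53,0.53,0.53,0.53,0.53,0.53],"xyz":[[0,0.015,0.35],[0,0,0.35],[0,0,0.3],[0,0,0.2],[0,0,0.09],[0,0,0.04],[0,0,0]],"twist":[[0,0,0],[0,0,0],[0,0,0],[0,0,0],[0,0,0],[0,0,0],[0,0,0]]}'; python3 -m jog '{"claw":[0,0,0,0,0],"xyz":[[0,0,0],[0,0,0],[0,0,0],[0,0,0],[0,0,0]],"twist":[[0,0,0],[0,0,0],[0,0,0],[0,0,0],[0,0,0]]}'; python3 -m jog '{"claw":[0,0,0,0,0,0],"xyz":[[0,0,-0.1],[0,0,-0.3],[0,0,-0.4],[0,0,-0.3],[0,0,0],[0,0,0]],"twist":[[0,0,0],[0,0,0],[0,0,0],[0,0,0],[0,0,0],[0,0,0]]}'
```

```text
clock: 18.0
eef_pos: [621.3, -16.7, 10.6]
tool_rot: [3.14, 0.0, 1.587]
force: [-0.2, 0.2, -0.4]
width: 45.1
gripper_force: 0.0
clock: 18.62
eef_pos: [621.5, -16.6, 11.1]
tool_rot: [3.14, 0.0, 1.587]
force: [-0.9, 0.1, 4.9]
width: 26.8
gripper_force: 59.1
clock: 19.38
eef_pos: [620.1, -16.9, 119.5]
tool_rot: [-3.14, 0.0, 1.587]
force: [-0.1, -0.1, -1.6]
width: 26.8
gripper_force: 59.3
```

```bash
python3 -m jog '{"claw":[0,0,0,0,0,0,0,0],"xyz":[[0.415,-0.188,-0.07],[0.415,-0.188,-0.07],[0.415,-0.188,-0.07],[0.415,-0.188,-0.07],[0.415,-0.188,-0.07],[0.415,-0.188,-0.07],[0,0,0],[0,0,0]],"twist":[[0,0,0],[0,0,0],[0,0,0],[0,0,0],[0,0,0],[0,0,0],[0,0,0],[0,0,0]]}'
python3 - <<'E'
from h import *
im=shot('wrist'); print(np.round(readout.read_state()['eef_pos'],1)); np.save('wr7.npy',im,allow_pickle=True)
print([(np.round(b['rect']),b['score']) for b in optics.boxes_of('wrist','fuse_rest')])
a=np.radians(6)
def q(cx,cy,hx,hy,z,col,ox=0):
    P=[[cx+(ox+sx*hx)*np.cos(a)-sy*hy*np.sin(a),cy+(ox+sx*hx)*np.sin(a)+sy*hy*np.cos(a),z] for sx,sy in((-1,-1),(1,-1),(1,1),(-1,1))]
    cv2.polylines(im['color'],[proj(im,P).round().astype(np.int32)],True,col,1)
q(503.5,308,90,35,8,(255,0,0));q(503.5,308,6,25,30,(0,255,0),82);q(503.5,308,6,25,30,(0,255,0),-82)
cv2.imwrite('pics/wr7o.png',im['color'][:,:,::-1])
E
```

```text
clock: 20.38
eef_pos: [503.5, 229.6, 160.9]
tool_rot: [-3.14, 0.002, 1.587]
force: [0.6, -0.2, -1.0]
width: 26.7
gripper_force: 59.3
[503.9 228.9 161. ]
[(array([168.,  54., 217., 109.]), 0.74)]
```

View pics/wr7o.png

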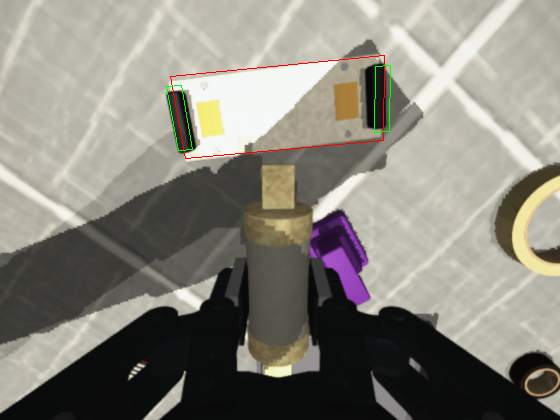

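Run:
```python
from h import *
im=np.load('wr7.npy',allow_pickle=True).item()
hsv=cv2.cvtColor(im['color'],cv2.COLOR_RGB2HSV)
m=cv2.inRange(hsv,np.array((12,110,60)),np.array((40,255,255))); m[165:]=0;m[:50]=0;m[:,:160]=0;m[:,400:]=0
n,l,st,ce=cv2.connectedComponentsWithStats(m)
k=1+np.argsort(-st[1:,4])[:2]; print(st[k],ce[k])
p=ray(im,ce[k],8); print(p.round(1),p.mean(0).round(1)); d=p[1]-p[0]; print(np.degrees(np.arctan2(d[1],d[0])))
v=cv2.inRange(hsv,np.array((0,0,0)),np.array((180,255,45)));v[165:]=0;v[:50]=0;v[:,:160]=0;v[:,400:]=0
n,l,st,ce=cv2.connectedComponentsWithStats(v)
k=1+np.argsort(-st[1:,4])[:2]; print(st[k],ce[k]); print(ray(im,ce[k],25).round(1), ray(im,ce[k],25).mean(0))
print(proj(im,[503.5,229,161]))
g=cv2.inRange(hsv,np.array((12,90,60)),np.array((40,255,255)));g[:160]=0;g[260:]=0;g[:,:230]=0;g[:,320:]=0
ys,xs=np.nonzero(g);print('blade top row',ys.min(),ray(im,(278,ys.min()),165.5).round(1))
```

```text
[[334  82  25  38 818]
 [197 101  26  35 694]] [[346.02567237 100.53056235]
 [209.48414986 117.95677233]]
[[560.7 315.9   8. ]
 [441.9 299.5   8. ]] [501.3 307.7   8. ]
-172.16066597305132
[[ 365   64   21   64 1188]
 [ 168   92   27   61  603]] [[375.57239057  96.08501684]
 [183.06467662 121.37810945]]
[[581.1 319.2  25. ]
 [423.3 296.9  25. ]] [502.15425489 308.01096871  25.        ]
[[278.13315658 275.88015529]]
blade top row 165 [[502.6 284.5 165.5]]
```

The rest's centre is (502,308) at 8.0°. The patches, the posts and the top view all agree on that. I'll turn the fuse by -83° and move over it.

```bash
python3 -m jog '{"claw":[0,0,0,0,0,0,0,0,0,0],"xyz":[[0,0,0],[0,0,0],[0,0,0],[0,0,0],[0,0,0],[0,0,0],[0,0,0],[0,0,0],[0,0,0],[0,0,0]],"twist":[[0,0,0.0512],[0,0,0.0512],[0,0,0.0512],[0,0,0.0512],[0,0,0.0512],[0,0,0.0512],[0,0,0.0512],[0,0,0.0512],[0,0,0.0512],[0,0,0]]}'; python3 -m jog '{"claw":[0,0,0,0,0],"xyz":[[0.03,-0.25,0],[0.03,-0.3,0.15],[0.03,-0.235,0.2],[0,0,0.25],[0,0,0]],"twist":[[0,0,0],[0,0,0],[0,0,0],[0,0,0],[0,0,0]]}'
```

```text
clock: 21.72
eef_pos: [504.3, 229.2, 161.6]
tool_rot: [3.14, 0.0, 0.139]
force: [0.3, -0.2, -0.6]
width: 26.3
gripper_force: 59.4
clock: 22.35
eef_pos: [500.8, 308.0, 100.1]
tool_rot: [3.139, 0.004, 0.141]
force: [-0.6, 0.2, -0.2]
width: 27.1
gripper_force: 59.4
```

```bash
python3 -m jog '{"claw":[0,0,0,0,0,0,0.5,0.5,0.5,0.5],"xyz":[[0.01,0,0.25],[0,0,0.3],[0,0,0.18],[0,0,0.08],[0,0,0.04],[0,0,0],[0,0,0],[0,0,0],[0,0,0],[0,0,0]],"twist":[[0,0,0],[0,0,0],[0,0,0],[0,0,0],[0,0,0],[0,0,0],[0,0,0],[0,0,0],[0,0,0],[0,0,0]]}'; python3 -m jog '{"claw":[0.5,0.5,0.5,0.5,0.5,0.5],"xyz":[[0,0,-0.2],[0,0,-0.4],[0,0,-0.4],[0,0,-0.3],[0,0,0],[0,0,0]],"twist":[[0,0,0],[0,0,0],[0,0,0],[0,0,0],[0,0,0],[0,0,0]]}'
python3 - <<'E'
from h import *
im=shot('wrist'); print(np.round(readout.read_state()['eef_pos'],1)); np.save('wr8.npy',im,allow_pickle=True)
t=shot('scene')
o=np.hstack([cv2.resize(im['color'],(420,315)),cv2.resize(t['color'][200:400,100:340],(378,315))])
cv2.imwrite('pics/p8.png',o[:,:,::-1])
E
```

```text
clock: 23.6
eef_pos: [503.1, 309.6, 17.2]
tool_rot: [-3.142, -0.0, 0.139]
force: [0.0, 0.4, 0.4]
width: 42.8
gripper_force: 0.0
clock: 24.35
eef_pos: [502.6, 309.4, 147.3]
tool_rot: [3.142, 0.0, 0.139]
force: [0.7, 0.5, -0.4]
width: 42.8
gripper_force: 0.0
[502.3 309.2 146.6]
```

View pics/p8.png

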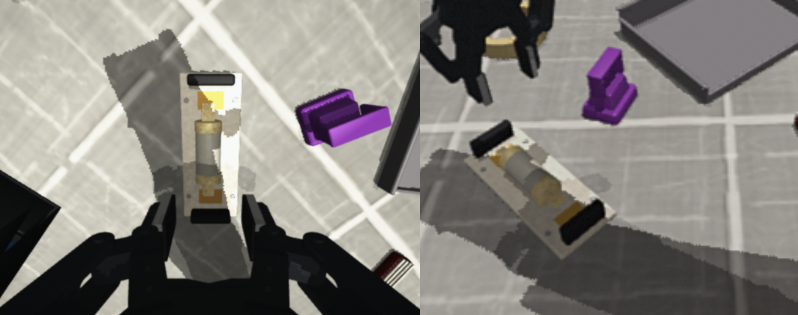

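The fuse lies between the posts, centred. I'll go back to the plug and measure the fuse from the top camera.

```bash
python3 -m jog '{"claw":[0.6,0.6,0.6,0.6,0.6,0.6,0.6,0.6,0.6,0.6],"xyz":[[0,0,0],[0,0,0],[0,0,0],[0,0,0],[0,0,0],[0,0,0],[0,0,0],[0,0,0],[0,0,0],[0,0,0]],"twist":[[0,0,-0.0512],[0,0,-0.0512],[0,0,-0.0512],[0,0,-0.0512],[0,0,-0.0512],[0,0,-0.0512],[0,0,-0.0512],[0,0,-0.0512],[0,0,-0.0512],[0,0,0]]}'; python3 -m jog '{"claw":[0.6,0.6,0.6,0.6,0.6,0.6,0.6,0.6,0.6,0.6,0.6,0.6],"xyz":[[-0.551,-0.058,0],[-0.551,-0.058,0],[-0.551,-0.058,0],[-0.551,-0.058,0],[-0.551,-0.058,0],[-0.551,-0.058,0],[-0.551,-0.058,0],[-0.551,-0.058,0],[-0.551,-0.058,0],[-0.551,-0.058,0],[-0.551,-0.058,0],[0,0,0]],"twist":[[0,0,0],[0,0,0],[0,0,0],[0,0,0],[0,0,0],[0,0,0],[0,0,0],[0,0,0],[0,0,0],[0,0,0],[0,0,0],[0,0,0]]}'
python3 - <<'E'
from h import *
t=shot('top'); hsv=cv2.cvtColor(t['color'],cv2.COLOR_RGB2HSV)
s=readout.read_state(); print(np.round(s['eef_pos'],1),np.round(s['tool_rot'],3))
print([(np.round(b['rect']).tolist(),round(b['score'],2), ray(t,[b['rect'][0]+b['rect'][2]/2,b['rect'][1]+b['rect'][3]/2],23).round(1)) for b in optics.boxes_of('top','fuse_link')])
print([(np.round(b['rect']).tolist(),round(b['score'],2), ray(t,[b['rect'][0]+b['rect'][2]/2,b['rect'][1]+b['rect'][3]/2],8).round(1)) for b in optics.boxes_of('top','fuse_rest')])
w=shot('wrist')
def q(cx,cy,hx,hy,z,col):
    a=.016;P=[[cx+sx*hx*np.cos(a)-sy*hy*np.sin(a),cy+sx*hx*np.sin(a)+sy*hy*np.cos(a),z] for sx,sy in((-1,-1),(1,-1),(1,1),(-1,1))]
    cv2.polylines(w['color'],[proj(w,P).round().astype(np.int32)],True,col,1)
q(448,-298.5,10,28,73,(255,255,0))
o=np.hstack([cv2.resize(w['color'],(420,315)),cv2.resize(t['color'][215:315,100:220],(378,315))])
cv2.imwrite('pics/p9.png',o[:,:,::-1])
E
```

```text
clock: 25.7
eef_pos: [502.5, 309.0, 145.9]
tool_rot: [-3.139, 0.001, 1.585]
force: [-0.9, 0.5, 0.5]
width: 51.3
gripper_force: 0.0
clock: 27.2
eef_pos: [447.0, -303.1, 146.1]
tool_rot: [-3.14, 0.002, 1.575]
force: [-0.7, -0.1, 0.6]
width: 51.4
gripper_force: 0.0
[ 447.8 -299.6  146.2] [-3.141 -0.     1.579]
[([136.0, 241.0, 17.0, 44.0], 0.91, array([[504.2, 310.7,  23. ]]))]
[([132.0, 224.0, 37.0, 78.0], 0.8, array([[503.2, 300.7,   8. ]]))]
```

View pics/p9.png

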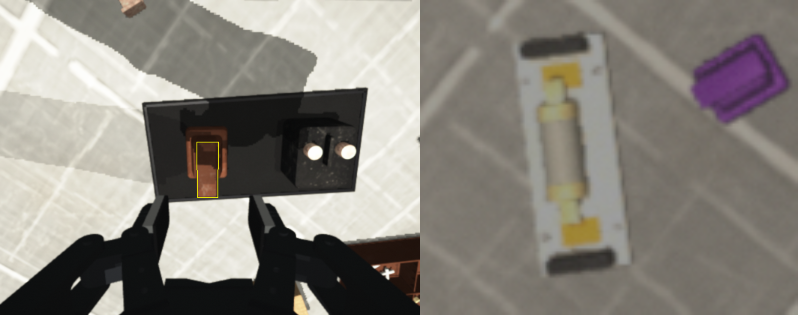

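The fuse is 2–4 mm from the rest's centre and aligned with it. The plug overlay matches too, so I'll grip the plug.

```bash
python3 -m jog '{"claw":[0.6,0.6,0.6,0.6,0.6,0,0,0,0,0,0],"xyz":[[0.01,0,0.3],[0,0,0.33],[0,0,0.2],[0,0,0.1],[0,0,0],[0,0,0],[0,0,0],[0,0,0],[0,0,0],[0,0,0],[0,0,0]],"twist":[[0,0,-0.0025],[0,0,0],[0,0,0],[0,0,0],[0,0,0],[0,0,0],[0,0,0],[0,0,0],[0,0,0],[0,0,0],[0,0,0]]}'; python3 -m jog '{"claw":[0,0,0,0,0,0],"xyz":[[0,0,-0.1],[0,0,-0.2],[0,0,-0.3],[0,0,-0.2],[0,0,0],[0,0,0]],"twist":[[0,0,0],[0,0,0],[0,0,0],[0,0,0],[0,0,0],[0,0,0]]}'
```

```text
clock: 28.78
eef_pos: [449.0, -296.7, 54.9]
tool_rot: [3.141, 0.001, 1.595]
force: [-1.5, 0.8, 5.8]
width: 18.7
gripper_force: 58.6
clock: 29.52
eef_pos: [448.4, -296.4, 133.4]
tool_rot: [-3.141, -0.001, 1.595]
force: [0.3, -0.9, -3.2]
width: 18.6
gripper_force: 58.9
```

```bash
python3 -m jog '{"claw":[0,0,0,0,0,0,0,0,0,0],"xyz":[[0.225,0.087,0],[0.45,0.173,0],[0.45,0.173,0],[0.45,0.173,0],[0.45,0.173,0],[0.45,0.173,0],[0.45,0.173,0],[0.225,0.087,0],[0,0,0],[0,0,0]],"twist":[[0,0,0],[0,0,0],[0,0,0],[0,0,0],[0,0,0],[0,0,0],[0,0,0],[0,0,0],[0,0,0.0025],[0,0,0]]}'
```

```text
clock: 30.78
eef_pos: [561.5, 20.0, 133.0]
tool_rot: [-3.139, 0.001, 1.586]
force: [0.7, 0.0, -3.3]
width: 18.4
gripper_force: 59.0
```

Lowering by 76.5 mm to z ≈ 56.5, then releasing and retreating.

```bash
python3 -m jog '{"claw":[0,0,0,0,0,0,0.6,0.6,0.6,0.6],"xyz":[[0.01,0,0.2],[0,0,0.3],[0,0,0.17],[0,0,0.07],[0,0,0.025],[0,0,0],[0,0,0],[0,0,0],[0,0,0],[0,0,0]],"twist":[[0,0,0],[0,0,0],[0,0,0],[0,0,0],[0,0,0],[0,0,0],[0,0,0],[0,0,0],[0,0,0],[0,0,0]]}';python3 -m jog '{"claw":[0.6,0.6,0.6,0.6,0.6],"xyz":[[0,0,-0.2],[0,0,-0.4],[0,0,-0.3],[0,0,0],[0,0,0]],"twist":[[0,0,0],[0,0,0],[0,0,0],[0,0,0],[0,0,0]]}'
```

```text
clock: 32.02
eef_pos: [562.8, 22.4, 57.7]
tool_rot: [3.141, -0.0, 1.587]
force: [-0.3, -0.3, 0.3]
width: 51.0
gripper_force: 0.0
clock: 32.65
eef_pos: [562.0, 22.1, 146.9]
tool_rot: [-3.141, 0.0, 1.587]
force: [0.3, -0.2, 0.7]
width: 51.2
gripper_force: 0.0
```

```bash
python3 -m jog '{"claw":[0.6,0.6,1,1,1,1,1,1,1,1],"xyz":[[-0.3,0,0],[-0.45,0,0],[-0.5,0,0],[-0.5,0,0],[-0.5,0,0],[-0.45,0,0],[-0.405,0,0],[0,0,0],[0,0,0],[0,0,0]],"twist":[[0,0,0],[0,0,0],[0,0,0],[0,0,0],[0,0,0],[0,0,0],[0,0,0],[0,0,0],[0,0,0],[0,0,0]]}'
```

```text
clock: 33.9
eef_pos: [567.7, -286.1, 147.0]
tool_rot: [-3.141, -0.001, 1.59]
force: [0.7, 0.2, -0.1]
width: 85.4
gripper_force: 0.0
```

```bash
python3 -m jog '{"claw":[1,1,1,1,1,1,0,0,0,0,0,0],"xyz":[[-0.02,0,0.35],[0,0,0.35],[0,0,0.25],[0,0,0.12],[0,0,0.05],[0,0,0],[0,0,0],[0,0,0],[0,0,0],[0,0,0],[0,0,0],[0,0,0]],"twist":[[0,0,0],[0,0,0],[0,0,0],[0,0,0],[0,0,0],[0,0,0],[0,0,0],[0,0,0],[0,0,0],[0,0,0],[0,0,0],[0,0,0]]}'; python3 -m jog '{"claw":[0,0,0,0,0,0],"xyz":[[0,0,-0.1],[0,0,-0.2],[0,0,-0.3],[0,0,-0.3],[0,0,0],[0,0,0]],"twist":[[0,0,0],[0,0,0],[0,0,0],[0,0,0],[0,0,0],[0,0,0]]}'
```

```text
clock: 35.4
eef_pos: [568.1, -290.5, 37.0]
tool_rot: [3.141, 0.001, 1.587]
force: [-1.7, 0.1, 5.9]
width: 54.9
gripper_force: 63.4
clock: 36.15
eef_pos: [566.9, -290.1, 125.0]
tool_rot: [-3.14, -0.0, 1.587]
force: [-0.5, -0.2, -3.3]
width: 54.5
gripper_force: 64.5
```

```bash
python3 -m jog '{"claw":[0,0,0,0,0,0,0,0],"xyz":[[0.25,0,0],[0.45,0,0],[0.45,0,0],[0.45,0,0],[0.45,0,0],[0.24,0,0],[0,0,0],[0,0,0]],"twist":[[0,0,0],[0,0,0],[0,0,0],[0,0,0],[0,0,0],[0,0,0],[0,0,0],[0,0,0]]}'
```

```text
clock: 37.15
eef_pos: [563.3, -62.4, 124.6]
tool_rot: [-3.14, 0.001, 1.586]
force: [-0.9, -0.1, -3.2]
width: 54.8
gripper_force: 64.4
```

```bash
python3 -m jog '{"claw":[0,0,0,0,0,0,1,1,1,1],"xyz":[[0,0,0.25],[0,0,0.3],[0,0,0.2],[0,0,0.08],[0,0,0.03],[0,0,0],[0,0,0],[0,0,0],[0,0,0],[0,0,0]],"twist":[[0,0,0],[0,0,0],[0,0,0],[0,0,0],[0,0,0],[0,0,0],[0,0,0],[0,0,0],[0,0,0],[0,0,0]]}';python3 -m jog '{"claw":[1,1,1,1,1,1,1,1,1],"xyz":[[0,0,-0.2],[0,0,-0.4],[0,0,-0.5],[0,0,-0.5],[0,0.1,-0.1],[0.25,0,0],[0,0,0],[0,0,0],[0,0,0]],"twist":[[0,0,0],[0,0,0],[0,0,0],[0,0,0],[0,0,0],[0,0,0],[0,0,0],[0,0,0],[0,0,0]]}'
python3 - <<'E'
from h import *
im=shot('wrist','wrF'); print(np.round(readout.read_state()['eef_pos'],1)); o=np.load('wr1.npy',allow_pickle=True).item()
for a in (o,im):
  for n,r,lo,hi,z in [('contactor',(225,150,110,95),(0,0,0),(180,255,50),54),('plugbase',(235,80,90,85),(0,90,20),(15,255,255),20)]:
    b,c=blob(a,r,lo,hi,z); print(n,np.round(b[0],1),np.round(b[1],1),round(b[2],1))
t=shot('scene')
x=np.hstack([cv2.resize(im['color'],(420,315)),cv2.resize(t['color'][110:410,100:480],(378,298),interpolation=cv2.INTER_AREA)[:,:].copy() if 0 else cv2.resize(t['color'][110:410,100:480],(378,315))])
cv2.imwrite('pics/pF.png',x[:,:,::-1])
E
```

```text
clock: 38.4
eef_pos: [564.1, -61.2, 39.8]
tool_rot: [3.141, 0.0, 1.587]
force: [-0.1, -0.7, 0.0]
width: 85.4
gripper_force: 0.0
clock: 39.52
eef_pos: [573.3, -37.2, 209.2]
tool_rot: [-3.141, 0.001, 1.586]
force: [0.1, 0.4, -0.1]
width: 85.3
gripper_force: 0.0
[573.4 -37.  209.2]
contactor [561.7 -54.4] [54.7 72. ] 1.2
plugbase [559.5  16.9] [46.9 63.8] 0.9
contactor [564.2 -52.1] [55.2 70.9] 1.8
plugbase [561.   19.1] [46.9 63.3] 1.5
```

View pics/pF.png

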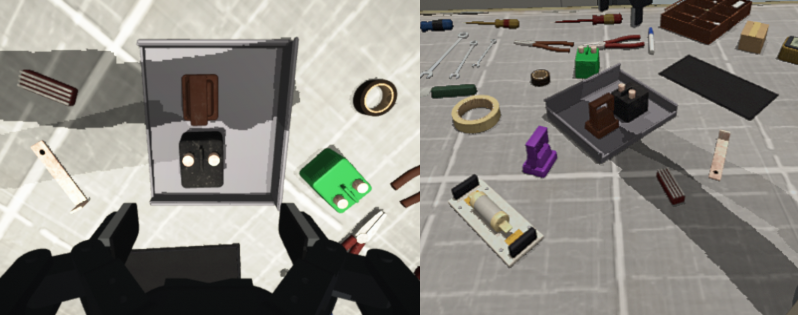

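The contactor and the plug are upright within about 3 mm of their start, and the fuse is centred on the rest. I'm handing the job in.

```bash
python3 -c "
from cell import order; print(order.finish_job())"
```

```text
the job is handed in; nothing more can be done
None
```

I handed the job in at about 40 s of the 120 s: in the last pictures the fuse lies aligned on the rest 2–4 mm from its centre, and the contactor and plug stand upright in the tray about 3 mm from where they stood; no verdict came back.

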